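# Clip a print carrier onto the drip ring

## Task

Take the drip carrier with the amber print by its blue tab and clip its snap hook over the near rim of the orange ring on the drip stand: feel for the rim, press gently (about 15 N at most) so that the rim pushes the red gate inward and passes into the hook, and let the gate snap shut under it. Leave the carrier hanging upright and still from the ring by its hook, gate closed, clear of the tray, and leave the other things on the bench alone.

Things in the scene. Friction and masses are not known exactly. Their poses are not given: they have to be found in the camera images.
- carrier_grip (a point): Centre of the carrier's blue grip tab, 24 mm along x, 12 mm along y (close the fingers along y), 42 mm high; 178 mm above the underside of the carrier's disc. Its blue foot flange (26 x 44 mm, top 21 mm below this centre) lets fingertips bear down. Axes as carrier. Below the tab, in the x-z plane, is a snap hook of 10 mm round bar that opens downward.
- bowl (a point): Inside apex of the hook's roof: x = 0, 148 mm above the carrier's underside, 30 mm below carrier_grip. The roof falls to 141 mm at the nose. The rim's top lies at this point when the carrier hangs.
- carrier: Loose carrier, about 0.3 kg, 199 mm high; origin under the middle of its 90 mm steel disc, tab and hook apex straight above it. z up, x from the hook's spine to its nose. Spine: upright bar, centre line x = -25 mm, from the disc to 130 mm high. The amber print on the disc is 42 mm high. A rim can enter from the +x side between print and nose_tip.
- gate (a joint): Gate angle: 0 shut, grows as pushed up into the hook, stop at 1.05 rad. Sprung shut: a rim beside the nose needs about 3 N to start it, about 8 N to slip past its tip, 25 mm after first touch, then some 8 mm more to the roof. Only a rim in the nose half (its centre x > 0) gets past before the stop; best is x = +6 mm or so. A rim touching the spine lies at x = -16.
- stand: Fixed drip stand: tray 250 x 190 mm, 14 mm high; post 250 mm high. Origin on the bench under ring_mid; z up, +x from ring to post (post at x = 130 mm). A collar on the post carries a level rod with a level orange ring: 60 mm inside, 76 mm outside, bar 8 mm thick. Near rim on the -x side, free space under and before it. The ring yields 1 mm per 5 N up and down.
- ring_mid (a point): Ring centre if collar and rod were at mid setting, 205 mm above the bench, axes as stand. The real ring is up to 16 mm higher or lower (collar) and up to 18 mm nearer to or farther from the post (rod). These settings are not measured and do not shift in use: find the rim by touch or by eye.
- solvent: Bystander: white plastic bottle, 68 mm across, 130 mm high; origin under its foot.
- wash_cup: Bystander: clear cup, 76 mm across, 85 mm high; origin under its foot.
- resin_jar: Bystander: amber jar, 72 mm across, 90 mm high; origin under its foot.
- scraper: Bystander: scraper lying on the bench.
- brush: Bystander: brush lying on the bench.
- sample: Bystander: small clear printed sample on a 48 mm foot, about 80 mm high; origin under its foot.
- nose_tip (a point): Lower end of the hook's nose, an upright 10 mm bar: at x = +19 mm, 98 mm above the carrier's underside. The nose reaches 12 mm below the shut gate's underside. A rim touching its inner side lies at x = +10 mm.
- gate_pivot (a point): Pivot of the red gate bar on the hook's spine: x = -20 mm, 113 mm above the carrier's underside. The gate is 6 mm thick and reaches 32 mm in +x to the nose when shut. It turns only up into the hook.
Mind the look-alikes: they are no part of the job. Several things have the shape of the carrier; the one meant has the colours described above.

How it is judged:
On the way:
1. the ring's rim presses the gate inward (more than 0.45 rad) (value of joint gate above 0.45 rad and contact force between carrier and stand above 1 N), for 0.05 s.
At the end, for the whole second after the job is handed in: The carrier hangs from the ring by its hook: gate shut (under 0.08 rad), roof apex 20 mm below to 24 mm above ring_mid and within 60 mm in plan, ring bearing over 1.5 N, upright within 0.2 rad, disc over 20 mm above the bench, slower than 0.08 m/s (value of joint gate below 0.08 rad and contact force between carrier and stand above 1.5 N and z of bowl in the frame of ring_mid between -0.02 and 0.024 m and horizontal distance between bowl and ring_mid below 0.06 m and angle between carrier's own z axis and vertical below 0.2 rad and height (world z) of carrier above 0.02 m and linear speed of carrier below 0.08 m/s); the robot touches nothing.
It fails at once if carrier pressed or knocked on the stand with more than 22 N (contact force between carrier and stand above 22 N).
It fails at once if another thing on the bench is moved by more than 30 mm (distance of any of solvent, wash_cup, resin_jar, scraper, brush, sample from where it was at the start of the episode above 0.03 m).
It also fails if it takes over 48 s, if anything falls off the work surface, if the arm or the gripper's body presses on something with over 40 N, if the wrist force passes 120 N, or if a joint passes its speed limit or range.

## Robot

A 6-joint arm with a two-finger parallel gripper is mounted at the origin on the work surface. World frame = base frame: x ahead of the robot, y to its left, z up, the work surface at z = 0. Lengths are in m, angles in rad, forces in N, time in s.
With the tool pointing down it reaches from about 0.325 to 0.9 m from the base axis. Payload 6.1 kg.
Tool frame: the origin (TCP) lies at the very end of the fingers, on their centre line; the grasp point (between the pads) lies 19 mm behind it (grip_depth is the distance from the TCP to the grasp point, in m); z points along the fingers, y is the line along which they close (so a half turn about z gives the same grasp; the last joint's range is limited). The gripper opens to 85 mm and grips with 20 to 120 N. Pads are 22 mm wide; open, the fingers measure 114 mm over their backs; the gripper's body (76 mm by 85 mm) begins 54 mm behind the grasp point. The pads swing forward as they close: fully open they stand 13 mm farther back than shut.
Start: joints at [-1.397, 0.22, 1.526, -0, 1.395, -0.126], TCP at [0.185, -0.597, 0.231] pointing down, gripper open.
Joint ranges: [-2.98, 2.98], [-0.91, 2.08], [0.09, 2.57], [-1.24, 4.39], [0.2, 2.65], [-2.68, 2.68]. Speed limits (rad/s): [2.57, 2.57, 3.01, 3.14, 3.14, 3.14].

## Interface

Orientations are given as a rotation vector (axis times angle).
In Python, from cell import state, capture, camera_info, sign_off, grip_depth gives the robot as it stands.
- The arm moves only by the shell command python3 -m handwheel 'ROWS'. ROWS is JSON, a list of rows, each an object with "jaw": the closure, from 0 (fully open) to 1 (shut); "dp": the shift along the tool's x, y, z in mm, a list of three; "turn": the turn about the tool's z in degrees. A call has exactly 5 rows; each row shifts and turns the commanded pose from where the row before left it, along the tool's axes as they then stand; what a row does not reach is not made up. A row lasts 1/10 s, in which the tool goes at most 50 mm and 8.59 degrees, less where a joint would pass 70% of its speed; a pose out of reach is approached as far as the arm can. A call with a gripper value outside its range is refused whole. The fingers move at their own pace and stop on an object; the grip force is fixed at half the most. Time passes only in rows, so rows that do not move let the fingers close, or fill a call up. It gives the time, the measured TCP pose, the force, the opening and the grip force at its end, in the units of the state.
- state(): the state, without advancing time (a new reading comes with each control period).
- capture(name): name is "scene" or "top" or "wrist"; returns the picture (400x640x3 uint8, red, green, blue); there is no depth.
- camera_info(name): a dict with "fovy" (degrees; the focal length in pixels is half the picture's height over the tangent of half this angle, whatever the lens; pixels are square), "cx", "cy" (the principal point, pixels), "R" (3x3) and "t" (3): a world point X has camera coordinates R X + t. Camera axes: x right, y down, z forward; pixel columns grow to the right and rows downward; lengths in m; the calibration is good to about 2 mm. A picture is of the moment at which its call begins: read the wrist's pose just before it. camera_info takes no time and is no camera call; for the wrist camera it gives the pose at the moment of the call.
- sign_off(): hands the job in; it is judged then, once.
The state is a dict: "time_s": time; "joint_pos": joint angles; "dq": joint speeds; "tau": joint torques, N m; "tcp_pos": TCP position; "orientation": TCP orientation; "contact_force": force on the tool from outside, world axes, zero at the start; "moment": the same for the moment, N m; "opening": finger opening in m; "grip_force": force on a finger pad.
Only numpy, scipy, OpenCV 4.12 (cv2) and the standard library are available. Lean on these libraries where they do the work, as an engineer would, in place of code of your own. Each camera call takes 0.05 s, during which the arm holds its last target. There are 200 camera calls.

## Working session

There is one attempt and no reset: what is moved stays moved. The work goes in short steps, Python scripts to look and compute and a shell command to move; the robot and the scene stay as the last step left them, time stands still between calls to the robot, and variables do not carry over. Pictures are saved under pics/ and viewed, at most 10 in all, crops included, and the job is handed in when it is done.

```bash
ls; mkdir -p pics; python3 - <<'E'
from cell import *
import cv2
print(state()); print(grip_depth)
for n in("scene","top"):
    cv2.imwrite(f"pics/{n}0.png",capture(n)[:,:,::-1]); c=camera_info(n); print(n,c)
E
```

```text
pics
{'time_s': 0.0, 'joint_pos': array([-1.39708566e+00,  2.21240926e-01,  1.52759209e+00,  1.05456904e-05,
        1.39469652e+00, -1.26121756e-01]), 'dq': array([-0.00042078,  0.00097849,  0.00151248, -0.00089296,  0.00031829,
       -0.0008363 ]), 'tau': array([ 2.43796794e-04, -4.96901321e+01, -3.89390802e+01, -1.06518000e-04,
        1.11773220e-02,  1.36055753e-06]), 'tcp_pos': array([ 0.1844831 , -0.59652961,  0.23020014]), 'orientation': array([-3.10444085e+00, -4.68921348e-01,  5.60504971e-05]), 'contact_force': array([-0.26943954,  0.69675336,  1.09427129]), 'moment': array([-0.00920399, -0.03948369,  0.04357917]), 'grip_force': 0.0, 'opening': 0.08538535605922469}
0.0187
scene {'fovy': 42.968587216187345, 'cx': 319.0966955561125, 'cy': 196.47041112426675, 'R': array([[-0.64920829,  0.76046852,  0.01470428],
       [ 0.42027427,  0.37476504, -0.82639017],
       [-0.63395436, -0.53031952, -0.56290592]]), 't': array([ 0.36419338, -0.12776776,  2.00959306])}
top {'fovy': 55.602077481496124, 'cx': 321.8093258655864, 'cy': 201.444190762097, 'R': array([[-0.04611896, -0.99893356,  0.00218529],
       [-0.97913837,  0.04477147, -0.19820083],
       [ 0.19789162, -0.01128052, -0.980159  ]]), 't': array([0.02590216, 0.58479338, 0.94026806])}
```

View pics/scene0.png

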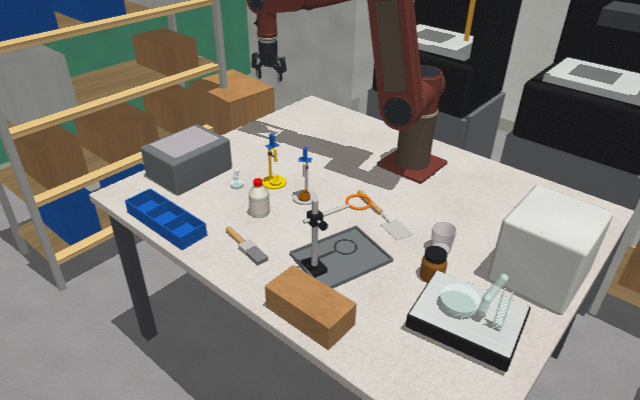

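View pics/top0.png

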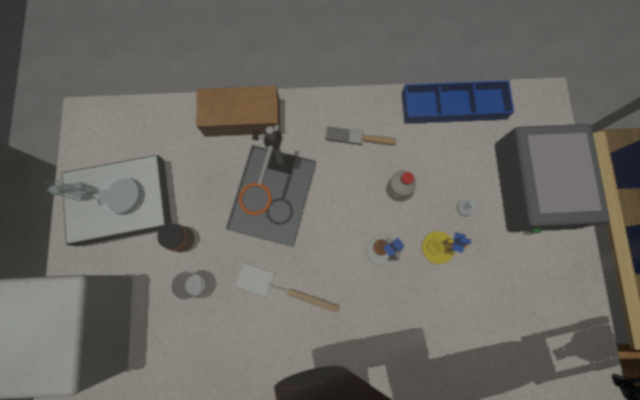

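The scene view shows the amber-print carrier at about (305,180), with the yellow look-alike to its left at (272,160) and the ring at (358,202). In the top view the carrier is at (385,248) and the ring at (255,199). I'll make a close-up montage next.

```bash
python3 - <<'E'
import cv2,numpy as np
s=cv2.imread("pics/scene0.png");t=cv2.imread("pics/top0.png")
def c(im,x,y,w,h):
    return cv2.resize(im[y:y+h,x:x+w],(400,300),interpolation=cv2.INTER_CUBIC)
o=np.vstack([np.hstack([c(s,270,140,80,60*1),c(s,280,180,120,90+10-10)]),np.hstack([c(t,355,215,80,60),c(t,220,120,120,90+0)])])
cv2.imwrite("pics/m1.png",o)
o2=c(t,220,160,120,90)
E
```

```text
(no output)
```

View pics/m1.png

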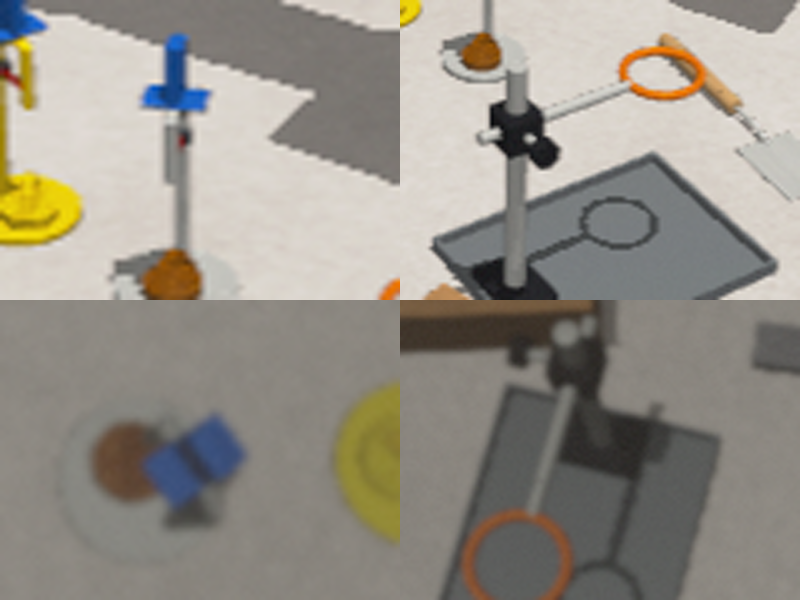

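The montage shows the carrier's tab top at scene pixel (305,148). In the top view its flange is centred near (394,247), with the tab's long axis running from up-left to down-right. The ring is at about top pixel (255,199) and scene pixel (358,202). I'll fit the poses by matching silhouettes.

```bash
cat > h.py <<'E'
import numpy as np,cv2
from scipy.optimize import minimize
from cell import camera_info
def proj(c,X):
    f=200/np.tan(np.radians(c['fovy'])/2); p=np.atleast_2d(X)@c['R'].T+c['t']
    return np.c_[f*p[:,0]/p[:,2]+c['cx'],f*p[:,1]/p[:,2]+c['cy']]
S=4
def fill(polys,x0,y0,w,h):
    m=np.zeros((h*S,w*S),np.uint8)
    for p in polys:
        q=np.round(((p-[x0,y0]+.5)*S-.5)*16).astype(np.int32)
        cv2.fillPoly(m,[q.reshape(-1,1,2)],255,shift=4)
    return cv2.resize(m,(w,h),interpolation=cv2.INTER_AREA)/255.
def rz(a): return np.array([[np.cos(a),-np.sin(a),0],[np.sin(a),np.cos(a),0],[0,0,1]])
def box(cx,cy,cz,a,b,c): return np.array([[cx+i*a/2,cy+j*b/2,cz+k*c/2] for i in(-1,1) for j in(-1,1) for k in(-1,1)])
hull=lambda p: cv2.convexHull(p.astype(np.float32)).reshape(-1,2)
E
cat > f.py <<'E'
from h import *
C={n:camera_info(n) for n in("scene","top")}
I={n:cv2.cvtColor(cv2.imread(f"pics/{n}0.png"),cv2.COLOR_BGR2HSV).astype(int) for n in C}
def mask(n,win,lo,hi,smin):
    x,y,w,h=win; a=I[n][y:y+h,x:x+w]; return ((a[...,0]>=lo)&(a[...,0]<=hi)&(a[...,1]>smin)).astype(float)
# ring
W={"scene":(335,185,40,32),"top":(230,175,50,48)}
M={n:mask(n,W[n],4,16,{"scene":170,"top":90}[n]) for n in W}
th=np.linspace(0,2*np.pi,60)
def ringcost(v,full=False):
    e=0
    for n in W:
        m=0
        P=[]
        for r in(.038,.030):
            X=np.c_[v[0]+r*np.cos(th),v[1]+r*np.sin(th),np.full(60,v[2])]
            P.append(fill([proj(C[n],X)],*W[n]))
        m=np.clip(P[0]-P[1],0,1)
        k=((M[n]-m)**2).sum()/M[n].sum(); e+=k
    return e
from scipy.optimize import least_squares
# init: triangulate rough centres
def tri(px):
    A=[];b=[]
    for n,(u,v) in px.items():
        c=C[n];f=200/np.tan(np.radians(c['fovy'])/2)
        for k,w in((0,(u-c['cx'])/f),(1,(v-c['cy'])/f)):
            A.append(c['R'][k]-w*c['R'][2]); b.append(w*c['t'][2]-c['t'][k])
    s=np.linalg.lstsq(np.array(A),np.array(b),rcond=None); return s[0]
def nm(f,x0,d):
    d=np.array(d); sim=np.vstack([x0]+[np.array(x0)+np.eye(len(x0))[i]*d[i] for i in range(len(x0))])
    return minimize(f,x0,method="Nelder-Mead",options=dict(initial_simplex=sim,xatol=1e-4,fatol=1e-5,maxiter=600))
r0=tri({"scene":(358.5,201.5),"top":(255,199)}); print("ring init",r0)
r=nm(ringcost,r0,[.01,.01,.01]); print("ring",r.x,r.fun,[m.sum() for m in M.values()])
WB={"scene":(290,140,30,30),"top":(375,228,40,35)}
MB={n:mask(n,WB[n],100,130,90) for n in WB}
def blue(v):
    e=0
    for n in WB:
        R=rz(v[2]); o=np.array([v[0],v[1],0])
        P=[hull(proj(C[n],b@R.T+o)) for b in(box(0,0,.178,.024,.012,.042),box(0,0,.155,.026,.044,.004))]
        e+=((MB[n]-fill(P,*WB[n]))**2).sum()/MB[n].sum()
    return e
t0=tri({"scene":(305,150),"top":(394,246)}); print("tab init",t0)
for a in (-142,38):
    q=nm(blue,[t0[0],t0[1],np.radians(a)],[.01,.01,.2]); print("carrier",q.x[:2],np.degrees(q.x[2]),q.fun,[m.sum() for m in MB.values()])
    for n in C:
        X=np.array([[0,0,0],[-.025,0,0],[-.025,0,.13],[.019,0,.098],[.019,0,.141],[0,0,.199]])@rz(q.x[2]).T+[q.x[0],q.x[1],0]
        print(n,proj(C[n],X).round(1).tolist())
# stand: tray corners in top, z=.014
f=lambda u,v,z:None
def onplane(n,u,v,z):
    c=C[n];ff=200/np.tan(np.radians(c['fovy'])/2); d=c['R'].T@[(u-c['cx'])/ff,(v-c['cy'])/ff,1]; o=-c['R'].T@c['t']; return o+d*(z-o[2])/d[2]
for u,v in((253,147),(315,161),(294,244),(228,228)): print("tray top",onplane("top",u,v,.014).round(4))
for u,v in((290,256.5),(355,228.5),(392.5,260)): print("tray scene",onplane("scene",u,v,.014).round(4))
print("post top",tri({"scene":(314.5,201),"top":(269.5,130.5)}))
E
python3 f.py
```

```text
ring init [0.57149592 0.15337457 0.18814414]
ring [0.57306613 0.1534347  0.18923748] 0.33866757634501743 [np.float64(123.0), np.float64(333.0)]
tab init [ 0.45137581 -0.15675837  0.19133287]
carrier [ 0.45267847 -0.16019699] -143.96292581791963 0.5976284382136318 [np.float64(95.0), np.float64(151.0)]
scene [[304.6, 197.2], [303.9, 201.1], [303.8, 169.5], [305.1, 170.8], [305.1, 160.1], [304.5, 147.9]]
top [[382.5, 250.9], [376.5, 243.7], [384.3, 238.8], [393.9, 254.1], [397.3, 253.0], [396.8, 244.5]]
carrier [ 0.45267847 -0.16019699] 36.03707418208034 0.5976284382136318 [np.float64(95.0), np.float64(151.0)]
scene [[304.6, 197.2], [305.3, 193.3], [305.3, 162.0], [304.0, 176.6], [304.0, 165.8], [304.5, 147.9]]
top [[382.5, 250.9], [388.5, 258.1], [398.0, 255.3], [383.8, 242.0], [386.8, 240.3], [396.8, 244.5]]
tray top [0.7605 0.1861 0.014 ]
tray top [0.7112 0.0123 0.014 ]
tray top [0.481  0.0787 0.014 ]
tray top [0.5326 0.2561 0.014 ]
tray scene [0.7317 0.0309 0.014 ]
tray scene [0.4933 0.0942 0.014 ]
tray scene [0.541  0.2705 0.014 ]
post top [0.71380956 0.10964971 0.24343114]
```

```bash
python3 -m handwheel '[{"jaw":0.3,"dp":[0,0,-45],"turn":0},{"jaw":0.3,"dp":[0,0,-45],"turn":0},{"jaw":0.3,"dp":[32,-28,0],"turn":0},{"jaw":0.3,"dp":[32,-28,0],"turn":0},{"jaw":0.3,"dp":[32,-28,0],"turn":0}]'; python3 -m handwheel '[{"jaw":0.3,"dp":[32,-28,0],"turn":0},{"jaw":0.3,"dp":[32,-28,0],"turn":0},{"jaw":0.3,"dp":[32,-28,0],"turn":0},{"jaw":0.3,"dp":[32,-28,0],"turn":0},{"jaw":0.3,"dp":[32,-28,0],"turn":0}]'; python3 -m handwheel '[{"jaw":0.3,"dp":[32,-28,0],"turn":0},{"jaw":0.3,"dp":[32,-28,0],"turn":-6},{"jaw":0.3,"dp":[0,0,0],"turn":-6},{"jaw":0.3,"dp":[0,0,0],"turn":-6},{"jaw":0.3,"dp":[0,0,0],"turn":0}]'
python3 - <<'E'
from cell import *
import cv2
from h import *
c=camera_info("wrist"); s=state(); cv2.imwrite("pics/w1.png",capture("wrist")[:,:,::-1]); print(s['tcp_pos'],s['orientation'],s['opening'],c)
import pickle; pickle.dump(c,open("w1.pkl","wb"))
for a in(36,):
    X=np.array([[0,0,0],[-.025,0,0],[.019,0,.098],[0,0,.199]])@rz(np.radians(a)).T+[.4527,-.1602,0]
    print(proj(c,X).round(0).tolist(), proj(c,[[.573,.153,.189]]).round())
E
```

```text
time_s: 0.6
tcp_pos: [0.2518, -0.4873, 0.3211]
orientation: [-3.106, -0.467, -0.0]
contact_force: [1.1, 0.4, 0.5]
opening: 0.0598
grip_force: 0.0
time_s: 1.1
tcp_pos: [0.3634, -0.3058, 0.321]
orientation: [-3.106, -0.469, 0.0]
contact_force: [0.5, -0.3, 0.2]
opening: 0.0595
grip_force: 0.0
time_s: 1.6
tcp_pos: [0.4077, -0.2345, 0.3209]
orientation: [-2.993, -0.952, 0.001]
contact_force: [0.6, -0.0, 0.3]
opening: 0.0599
grip_force: 0.0
[ 0.40769338 -0.23445307  0.3209104 ] [-2.99319044e+00 -9.52308120e-01  6.12348391e-04] 0.05989280146397551 {'fovy': 61.557048918685005, 'cx': 320.5259148136164, 'cy': 197.44761992716602, 'R': array([[ 5.78439935e-01, -8.15724753e-01, -6.06853284e-04],
       [-7.81285614e-01, -5.54232317e-01,  2.87087665e-01],
       [-2.34520853e-01, -1.65588845e-01, -9.57904121e-01]]), 't': array([-0.4274175 ,  0.1258172 ,  0.52211743])}
[[294.0, 92.0], [295.0, 111.0], [286.0, 71.0], [274.0, 88.0]] [[ -88. -455.]]
```

View pics/w1.png

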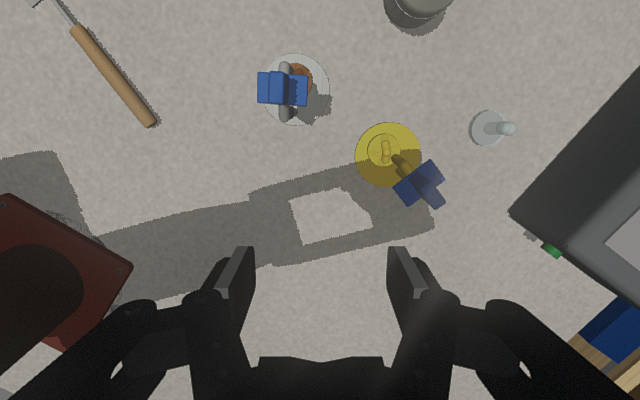

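The wrist view shows the carrier's disc at (293,90) and its blue tab at (282,88), which agrees with the fit. The yellow look-alike is at (400,165). I'll refine the pose by fitting the wrist image.

```bash
python3 - <<'E'
from h import *
import pickle
c=pickle.load(open("w1.pkl","rb"))
I=cv2.cvtColor(cv2.imread("pics/w1.png"),cv2.COLOR_BGR2HSV).astype(int)
W=(240,50,90,80); x,y,w,h=W; a=I[y:y+h,x:x+w]; M=((a[...,0]>=100)&(a[...,0]<=130)&(a[...,1]>110)).astype(float)
def cost(v):
    R=rz(v[2]);o=np.array([v[0],v[1],0])
    P=[hull(proj(c,b@R.T+o)) for b in(box(0,0,.178,.024,.012,.042),box(0,0,.155,.026,.044,.004))]
    return ((M-fill(P,*W))**2).sum()/M.sum()
for a0 in(36,30,44):
    x0=np.array([.4527,-.1602,np.radians(a0)])
    q=minimize(cost,x0,method="Nelder-Mead",options=dict(initial_simplex=np.vstack([x0,x0+[.008,0,0],x0+[0,.008,0],x0+[0,0,.15]]),xatol=1e-5,fatol=1e-5))
    print(q.x[:2],np.degrees(q.x[2]),q.fun,M.sum())
g=np.argwhere(M>0); print(g.min(0)+[y,x],g.max(0)+[y,x])
E
```

```text
[ 0.45392526 -0.16128797] 30.516402095202444 0.2235189010588756 1330.0
[ 0.45384596 -0.16096273] 30.697745138393405 0.22272634296236551 1330.0
[ 0.45399049 -0.16112729] 30.869720012228438 0.21694890050963628 1330.0
[ 71 258] [105 307]
```

```bash
python3 -m handwheel '[{"jaw":0.3,"dp":[0,0,0],"turn":3.4},{"jaw":0.3,"dp":[39,-19,0],"turn":0},{"jaw":0.3,"dp":[39,-19,0],"turn":0},{"jaw":0.3,"dp":[0,0,30],"turn":0},{"jaw":0.3,"dp":[0,0,0],"turn":0}]'
python3 - <<'E'
from h import *
from cell import *
s=state();c=camera_info("wrist"); im=capture("wrist")[:,:,::-1].copy(); cv2.imwrite("pics/w2.png",im)
print(s['tcp_pos'],s['orientation'],s['contact_force'])
I=cv2.cvtColor(im,cv2.COLOR_BGR2HSV).astype(int)
M=((I[...,0]>=100)&(I[...,0]<=130)&(I[...,1]>110)).astype(float)
for a in (31,36):
  R=rz(np.radians(a));o=np.array([.4539,-.1611,0])
  for b in(box(0,0,.178,.024,.012,.042),box(0,0,.155,.026,.044,.004)):
    cv2.polylines(im,[hull(proj(c,b@R.T+o)).round().astype(np.int32)],True,(0,255,0) if a==31 else (0,0,255),1)
cv2.imwrite("pics/w2o.png",im)
E
```

```text
time_s: 2.15
tcp_pos: [0.4524, -0.1602, 0.2875]
orientation: [-3.017, -0.857, 0.008]
contact_force: [-0.2, 0.2, -1.3]
opening: 0.0595
grip_force: 0.0
[ 0.45236925 -0.16018007  0.2875108 ] [-3.01741952 -0.85742559  0.00771868] [-0.17499004  0.24883207 -1.33341275]
```

View pics/w2o.png

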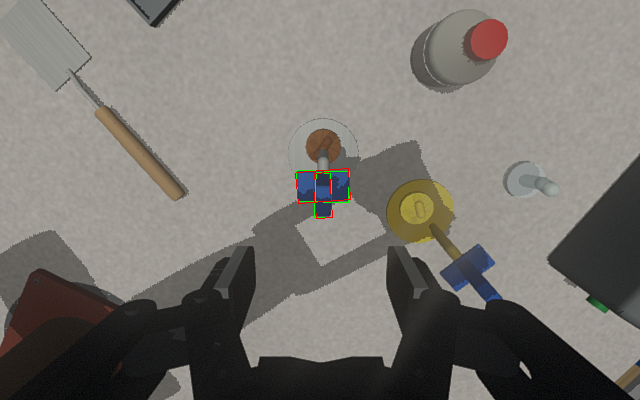

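The overlaid model sits right on the tab at (323,190), so the pose is good. The yellow look-alike at (420,210) is clear of the fingers. I'll descend and grip.

```bash
python3 -m handwheel '[{"jaw":0.3,"dp":[1,0,30],"turn":0},{"jaw":0.3,"dp":[1,0,35],"turn":0},{"jaw":0.3,"dp":[0,0,35],"turn":0},{"jaw":0.3,"dp":[0,0,20],"turn":0},{"jaw":0.3,"dp":[0,0,6],"turn":0}]'; python3 -m handwheel '[{"jaw":0.3,"dp":[0,0,0],"turn":0},{"jaw":0.9,"dp":[0,0,0],"turn":0},{"jaw":1,"dp":[0,0,0],"turn":0},{"jaw":1,"dp":[0,0,0],"turn":0},{"jaw":1,"dp":[0,0,0],"turn":0}]'
```

```text
time_s: 2.7
tcp_pos: [0.4541, -0.1612, 0.1637]
orientation: [-3.021, -0.854, 0.004]
contact_force: [0.1, -0.5, 0.4]
opening: 0.06
grip_force: 0.0
time_s: 3.2
tcp_pos: [0.4561, -0.1608, 0.1664]
orientation: [3.021, 0.86, 0.002]
contact_force: [-0.3, 0.7, 4.1]
opening: 0.0114
grip_force: 59.2
```

```bash
python3 -m handwheel '[{"jaw":1,"dp":[0,0,-10],"turn":0},{"jaw":1,"dp":[0,0,-20],"turn":0},{"jaw":1,"dp":[0,0,-30],"turn":0},{"jaw":1,"dp":[0,0,-30],"turn":0},{"jaw":1,"dp":[0,0,-28],"turn":4}]'; python3 -m handwheel '[{"jaw":1,"dp":[0,0,0],"turn":8},{"jaw":1,"dp":[0,0,0],"turn":8},{"jaw":1,"dp":[0,0,0],"turn":8},{"jaw":1,"dp":[0,0,0],"turn":8},{"jaw":1,"dp":[0,0,0],"turn":8}]'; python3 -m handwheel '[{"jaw":1,"dp":[0,0,0],"turn":5},{"jaw":1,"dp":[-5,-15,0],"turn":0},{"jaw":1,"dp":[-9,-30,0],"turn":0},{"jaw":1,"dp":[-9,-30,0],"turn":0},{"jaw":1,"dp":[-9,-30,0],"turn":0}]'; python3 -m handwheel '[{"jaw":1,"dp":[-9,-32,0],"turn":0},{"jaw":1,"dp":[-9,-32,0],"turn":0},{"jaw":1,"dp":[-9,-32,0],"turn":0},{"jaw":1,"dp":[-9,-32,0],"turn":0},{"jaw":1,"dp":[-9,-32,0],"turn":0}]'; python3 -m handwheel '[{"jaw":1,"dp":[-9,-32,0],"turn":0},{"jaw":1,"dp":[-9,-25,0],"turn":0},{"jaw":1,"dp":[0,-10,0],"turn":0},{"jaw":1,"dp":[0,0,0],"turn":0},{"jaw":1,"dp":[0,0,0],"turn":0}]'
python3 - <<'E'
from h import *
from cell import *
s=state();print(s['tcp_pos'],s['orientation'],s['contact_force'],s['moment'])
a=capture("scene")[:,:,::-1]; cv2.imwrite("pics/s2.png",a)
b=capture("top")[:,:,::-1]; cv2.imwrite("pics/t2.png",b)
f=lambda im,x,y,w,h:cv2.resize(im[y:y+h,x:x+w],(400,400),interpolation=cv2.INTER_CUBIC)
cv2.imwrite("pics/m2.png",np.hstack([f(a,290,120,140,140),f(b,190,130,140,140)]))
E
```

```text
time_s: 3.7
tcp_pos: [0.4554, -0.1605, 0.2848]
orientation: [3.05, 0.753, -0.0]
contact_force: [0.2, 0.1, -3.2]
opening: 0.0116
grip_force: 58.5
time_s: 4.2
tcp_pos: [0.4553, -0.1605, 0.2835]
orientation: [-3.123, 0.343, 0.001]
contact_force: [0.3, -0.4, -2.0]
opening: 0.0114
grip_force: 58.5
time_s: 4.7
tcp_pos: [0.4556, -0.049, 0.2834]
orientation: [-3.106, 0.468, 0.001]
contact_force: [-0.4, 0.5, -2.7]
opening: 0.0114
grip_force: 58.7
time_s: 5.2
tcp_pos: [0.4597, 0.1174, 0.2836]
orientation: [-3.106, 0.466, 0.0]
contact_force: [0.6, -0.2, -2.8]
opening: 0.011
grip_force: 58.7
time_s: 5.7
tcp_pos: [0.4629, 0.1842, 0.2832]
orientation: [3.106, -0.469, -0.001]
contact_force: [-0.9, -0.6, -2.4]
opening: 0.0111
grip_force: 58.9
[0.46290895 0.18420437 0.28321183] [ 3.10564410e+00 -4.68510111e-01 -5.62261389e-04] [-0.92745076 -0.60310318 -2.42144386] [ 0.05194594 -0.04050965  0.00316081]
```

View pics/m2.png

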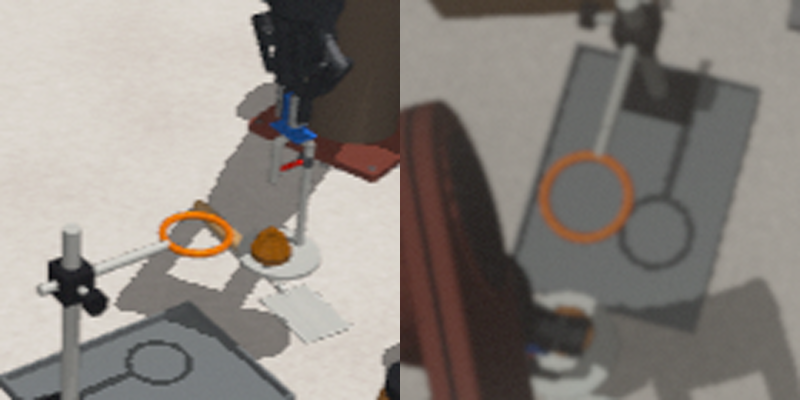

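The montage shows the carrier held upright with its nose facing the ring at scene crop (197,233), the gate shut, and the rim level between the print and the nose. Next I'll move the rim in under the hook and feel for the spine.

```bash
python3 -m handwheel '[{"jaw":1,"dp":[10,-1,0],"turn":0},{"jaw":1,"dp":[15,-1,0],"turn":0},{"jaw":1,"dp":[15,-1,0],"turn":0},{"jaw":1,"dp":[15,0,0],"turn":0},{"jaw":1,"dp":[10,0,0],"turn":0}]'; python3 -m handwheel '[{"jaw":1,"dp":[5,0,0],"turn":0},{"jaw":1,"dp":[5,0,0],"turn":0},{"jaw":1,"dp":[5,0,0],"turn":0},{"jaw":1,"dp":[0,0,0],"turn":0},{"jaw":1,"dp":[0,0,0],"turn":0}]'
python3 - <<'E'
from h import *
from cell import *
s=state();print(s['tcp_pos'],s['orientation'],s['contact_force'],s['moment'])
a=capture("scene")[:,:,::-1]; cv2.imwrite("pics/s3.png",a)
b=capture("wrist")[:,:,::-1]; cv2.imwrite("pics/w3.png",b)
f=lambda im,x,y,w,h:cv2.resize(im[y:y+h,x:x+w],(400,400),interpolation=cv2.INTER_CUBIC)
cv2.imwrite("pics/m3.png",np.hstack([f(a,300,130,100,100),f(b,200,50,240,240)]))
E
```

```text
time_s: 6.3
tcp_pos: [0.5276, 0.167, 0.2832]
orientation: [3.106, -0.473, 0.0]
contact_force: [-0.6, 0.4, -2.3]
opening: 0.0109
grip_force: 58.8
time_s: 6.8
tcp_pos: [0.5403, 0.1639, 0.2833]
orientation: [-3.106, 0.47, 0.0]
contact_force: [-1.0, -0.4, -2.3]
opening: 0.0111
grip_force: 58.8
[0.54027698 0.16390089 0.28332349] [-3.10619480e+00  4.70053473e-01  3.31887624e-04] [-0.95921222 -0.44618011 -2.2903466 ] [-9.50934265e-05  1.68021840e-02 -5.98508217e-02]
```

View pics/m3.png

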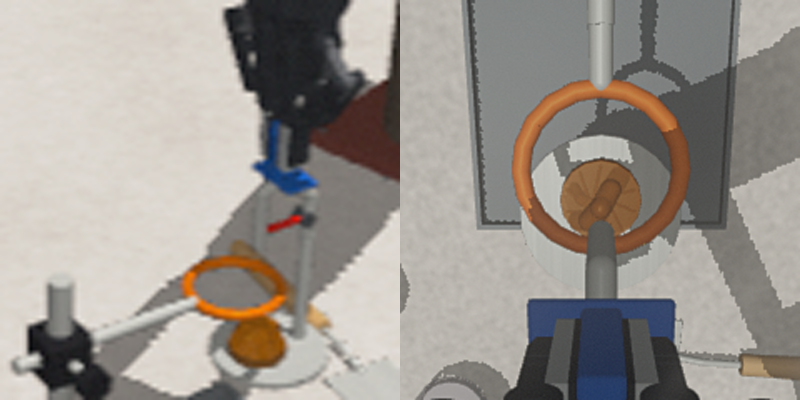

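The scene crop shows the near rim at (285,295), just short of the spine at (305,300) and below the nose. The wrist view shows it centred sideways. I'll creep forward to touch the spine.

```bash
python3 -m handwheel '[{"jaw":1,"dp":[4,0,0],"turn":0},{"jaw":1,"dp":[4,0,0],"turn":0},{"jaw":1,"dp":[3,0,0],"turn":0},{"jaw":1,"dp":[0,0,0],"turn":0},{"jaw":1,"dp":[0,0,0],"turn":0}]'; python3 -m handwheel '[{"jaw":1,"dp":[2,0,0],"turn":0},{"jaw":1,"dp":[0,0,0],"turn":0},{"jaw":1,"dp":[2,0,0],"turn":0},{"jaw":1,"dp":[0,0,0],"turn":0},{"jaw":1,"dp":[0,0,0],"turn":0}]'; python3 -m handwheel '[{"jaw":1,"dp":[2,0,0],"turn":0},{"jaw":1,"dp":[0,0,0],"turn":0},{"jaw":1,"dp":[2,0,0],"turn":0},{"jaw":1,"dp":[0,0,0],"turn":0},{"jaw":1,"dp":[0,0,0],"turn":0}]'
```

```text
time_s: 7.4
tcp_pos: [0.551, 0.1604, 0.2832]
orientation: [3.106, -0.471, -0.0]
contact_force: [0.3, -0.4, -2.5]
opening: 0.0108
grip_force: 58.9
time_s: 7.9
tcp_pos: [0.5548, 0.1593, 0.2833]
orientation: [3.106, -0.47, -0.0]
contact_force: [-1.0, -0.1, -2.8]
opening: 0.0114
grip_force: 58.8
time_s: 8.4
tcp_pos: [0.5586, 0.1581, 0.2833]
orientation: [-3.106, 0.47, 0.0]
contact_force: [-0.5, -0.1, -2.2]
opening: 0.0116
grip_force: 58.8
```

```bash
python3 -m handwheel '[{"jaw":1,"dp":[2,0,0],"turn":0},{"jaw":1,"dp":[0,0,0],"turn":0},{"jaw":1,"dp":[1,0,0],"turn":0},{"jaw":1,"dp":[0,0,0],"turn":0},{"jaw":1,"dp":[0,0,0],"turn":0}]'; python3 -m handwheel '[{"jaw":1,"dp":[1,0,0],"turn":0},{"jaw":1,"dp":[0,0,0],"turn":0},{"jaw":1,"dp":[1,0,0],"turn":0},{"jaw":1,"dp":[0,0,0],"turn":0},{"jaw":1,"dp":[0,0,0],"turn":0}]'
```

```text
time_s: 8.9
tcp_pos: [0.5609, 0.1575, 0.2829]
orientation: [-3.106, 0.47, 0.003]
contact_force: [-4.0, 1.1, -2.6]
opening: 0.0108
grip_force: 58.9
time_s: 9.4
tcp_pos: [0.563, 0.1568, 0.283]
orientation: [-3.106, 0.47, 0.002]
contact_force: [-4.8, 2.9, -2.9]
opening: 0.011
grip_force: 58.7
```

```bash
python3 -m handwheel '[{"jaw":1,"dp":[-6,0,0],"turn":0},{"jaw":1,"dp":[-10,0,0],"turn":0},{"jaw":1,"dp":[-9,0,0],"turn":0},{"jaw":1,"dp":[0,0,0],"turn":0},{"jaw":1,"dp":[0,0,0],"turn":0}]'; python3 -m handwheel '[{"jaw":1,"dp":[0,0,7],"turn":0},{"jaw":1,"dp":[0,0,7],"turn":0},{"jaw":1,"dp":[0,0,7],"turn":0},{"jaw":1,"dp":[0,0,4],"turn":0},{"jaw":1,"dp":[0,0,0],"turn":0}]'
python3 - <<'E'
from h import *
from cell import *
s=state();print(s['tcp_pos'],s['orientation'],s['contact_force'],s['moment'])
a=capture("scene")[:,:,::-1]; cv2.imwrite("pics/s4.png",a)
b=capture("wrist")[:,:,::-1]; cv2.imwrite("pics/w4.png",b)
f=lambda im,x,y,w,h:cv2.resize(im[y:y+h,x:x+w],(400,400),interpolation=cv2.INTER_CUBIC)
cv2.imwrite("pics/m4.png",np.hstack([f(a,330,150,60,60),f(b,260,100,160,160)]))
E
```

```text
time_s: 9.9
tcp_pos: [0.5396, 0.1641, 0.2838]
orientation: [-3.106, 0.47, -0.002]
contact_force: [-0.3, 0.4, -2.5]
opening: 0.0109
grip_force: 58.8
time_s: 10.4
tcp_pos: [0.539, 0.1639, 0.2569]
orientation: [3.105, -0.47, -0.003]
contact_force: [0.6, -0.2, -2.8]
opening: 0.0113
grip_force: 58.7
[0.5389652  0.16390075 0.25687049] [ 3.10546218 -0.47043453 -0.00338427] [ 0.61136875 -0.15949242 -2.75891657] [ 0.04935646  0.00855066 -0.05694219]
```

View pics/m4.png

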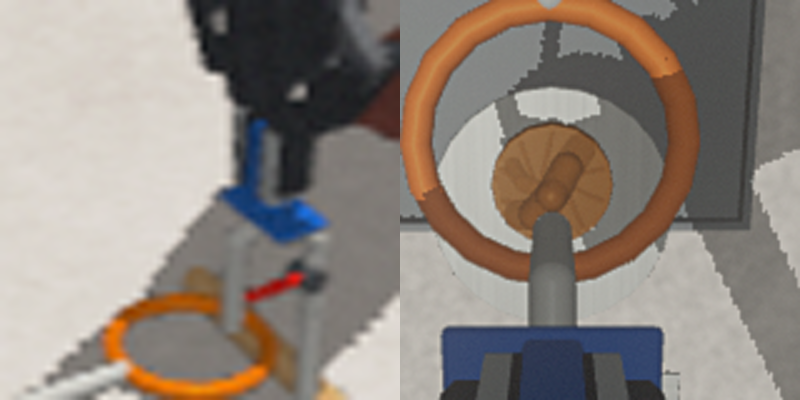

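The nose tip (scene crop 230,330) is now inside the ring, the rim is between the nose and the spine, and the red gate sits above the rim. I'll lower in small steps.

```bash
python3 -m handwheel '[{"jaw":1,"dp":[0,0,2],"turn":0},{"jaw":1,"dp":[0,0,2],"turn":0},{"jaw":1,"dp":[0,0,2],"turn":0},{"jaw":1,"dp":[0,0,2],"turn":0},{"jaw":1,"dp":[0,0,0],"turn":0}]'; python3 -m handwheel '[{"jaw":1,"dp":[0,0,2],"turn":0},{"jaw":1,"dp":[0,0,2],"turn":0},{"jaw":1,"dp":[0,0,1],"turn":0},{"jaw":1,"dp":[0,0,1],"turn":0},{"jaw":1,"dp":[0,0,0],"turn":0}]';
```

```text
time_s: 11.0
tcp_pos: [0.5393, 0.164, 0.2499]
orientation: [3.106, -0.47, -0.001]
contact_force: [0.1, 0.0, -1.8]
opening: 0.0112
grip_force: 58.7
time_s: 11.5
tcp_pos: [0.5396, 0.1641, 0.2445]
orientation: [-3.106, 0.47, -0.0]
contact_force: [0.2, -0.3, 0.9]
opening: 0.0112
grip_force: 59.0
```

```bash
python3 -m handwheel '[{"jaw":1,"dp":[0,0,2],"turn":0},{"jaw":1,"dp":[0,0,1],"turn":0},{"jaw":1,"dp":[0,0,1],"turn":0},{"jaw":1,"dp":[0,0,0],"turn":0},{"jaw":1,"dp":[0,0,0],"turn":0}]'
```

```text
time_s: 12.0
tcp_pos: [0.5396, 0.1641, 0.2404]
orientation: [-3.106, 0.47, -0.0]
contact_force: [-0.3, 0.4, 1.3]
opening: 0.0111
grip_force: 59.2
```

```bash
python3 -m handwheel '[{"jaw":1,"dp":[0,0,2],"turn":0},{"jaw":1,"dp":[0,0,2],"turn":0},{"jaw":1,"dp":[0,0,1],"turn":0},{"jaw":1,"dp":[0,0,1],"turn":0},{"jaw":1,"dp":[0,0,0],"turn":0}]'; python3 -m handwheel '[{"jaw":1,"dp":[0,0,2],"turn":0},{"jaw":1,"dp":[0,0,1],"turn":0},{"jaw":1,"dp":[0,0,1],"turn":0},{"jaw":1,"dp":[0,0,1],"turn":0},{"jaw":1,"dp":[0,0,0],"turn":0}]'
```

```text
time_s: 12.5
tcp_pos: [0.5396, 0.164, 0.2344]
orientation: [3.106, -0.471, 0.0]
contact_force: [0.4, 0.2, 1.9]
opening: 0.0112
grip_force: 59.4
time_s: 13.0
tcp_pos: [0.5393, 0.1641, 0.2291]
orientation: [3.106, -0.47, -0.001]
contact_force: [-0.8, -0.6, 3.8]
opening: 0.0109
grip_force: 59.5
```

```bash
python3 -m handwheel '[{"jaw":1,"dp":[0,0,1],"turn":0},{"jaw":1,"dp":[0,0,1],"turn":0},{"jaw":1,"dp":[0,0,1],"turn":0},{"jaw":1,"dp":[0,0,1],"turn":0},{"jaw":1,"dp":[0,0,0],"turn":0}]'
```

```text
time_s: 13.5
tcp_pos: [0.5391, 0.1641, 0.2249]
orientation: [3.106, -0.47, -0.002]
contact_force: [-2.2, 0.3, 2.6]
opening: 0.0112
grip_force: 59.5
```

```bash
python3 -m handwheel '[{"jaw":1,"dp":[0,0,1],"turn":0},{"jaw":1,"dp":[0,0,1],"turn":0},{"jaw":1,"dp":[0,0,0],"turn":0},{"jaw":1,"dp":[0,0,0],"turn":0},{"jaw":1,"dp":[0,0,0],"turn":0}]'; python3 -m handwheel '[{"jaw":1,"dp":[0,0,1],"turn":0},{"jaw":1,"dp":[0,0,1],"turn":0},{"jaw":1,"dp":[0,0,0],"turn":0},{"jaw":1,"dp":[0,0,0],"turn":0},{"jaw":1,"dp":[0,0,0],"turn":0}]'
```

```text
time_s: 14.0
tcp_pos: [0.5388, 0.1643, 0.2228]
orientation: [-3.106, 0.47, 0.003]
contact_force: [-3.8, 1.5, 1.4]
opening: 0.0109
grip_force: 59.4
time_s: 14.5
tcp_pos: [0.5393, 0.164, 0.2211]
orientation: [3.106, -0.47, -0.001]
contact_force: [-5.2, 1.6, 1.2]
opening: 0.011
grip_force: 59.4
```

```bash
python3 -m handwheel '[{"jaw":1,"dp":[0,0,1],"turn":0},{"jaw":1,"dp":[0,0,1],"turn":0},{"jaw":1,"dp":[0,0,0],"turn":0},{"jaw":1,"dp":[0,0,0],"turn":0},{"jaw":1,"dp":[0,0,0],"turn":0}]'
```

```text
time_s: 15.0
tcp_pos: [0.5401, 0.1637, 0.2192]
orientation: [3.106, -0.471, 0.002]
contact_force: [-0.2, -0.4, -2.4]
opening: 0.0112
grip_force: 60.0
```

The wrist force has fallen back to the carrier's weight alone, so the rim has slipped past the gate. Next I'll centre the apex over the rim and set the roof down on it.

```bash
python3 -m handwheel '[{"jaw":1,"dp":[3,0,1],"turn":0},{"jaw":1,"dp":[2,0,2],"turn":0},{"jaw":1,"dp":[0,0,1],"turn":0},{"jaw":1,"dp":[0,0,1],"turn":0},{"jaw":1,"dp":[0,0,0],"turn":0}]'; python3 -m handwheel '[{"jaw":1,"dp":[0,0,1],"turn":0},{"jaw":1,"dp":[0,0,1],"turn":0},{"jaw":1,"dp":[0,0,0],"turn":0},{"jaw":1,"dp":[0,0,0],"turn":0},{"jaw":1,"dp":[0,0,0],"turn":0}]'
```

```text
time_s: 15.5
tcp_pos: [0.5441, 0.1625, 0.214]
orientation: [3.106, -0.47, -0.001]
contact_force: [-0.1, -0.4, -2.0]
opening: 0.0111
grip_force: 60.0
time_s: 16.0
tcp_pos: [0.5443, 0.1626, 0.2124]
orientation: [-3.106, 0.47, 0.0]
contact_force: [-0.5, 1.0, -1.2]
opening: 0.011
grip_force: 60.0
```

```bash
python3 -m handwheel '[{"jaw":1,"dp":[0,0,1],"turn":0},{"jaw":1,"dp":[0,0,1],"turn":0},{"jaw":1,"dp":[0,0,0],"turn":0},{"jaw":1,"dp":[0,0,0],"turn":0},{"jaw":1,"dp":[0,0,0],"turn":0}]'
```

```text
time_s: 16.5
tcp_pos: [0.5444, 0.1626, 0.2106]
orientation: [-3.106, 0.47, -0.0]
contact_force: [-0.8, 0.7, 0.4]
opening: 0.0107
grip_force: 60.3
```

```bash
python3 - <<'E'
from h import *
from cell import *
a=capture("scene")[:,:,::-1]; b=capture("wrist")[:,:,::-1]
f=lambda im,x,y,w,h:cv2.resize(im[y:y+h,x:x+w],(400,400),interpolation=cv2.INTER_CUBIC)
cv2.imwrite("pics/m5.png",np.hstack([f(a,330,150,70,70),f(b,240,80,160,160)]))
E
```

```text
(no output)
```

View pics/m5.png

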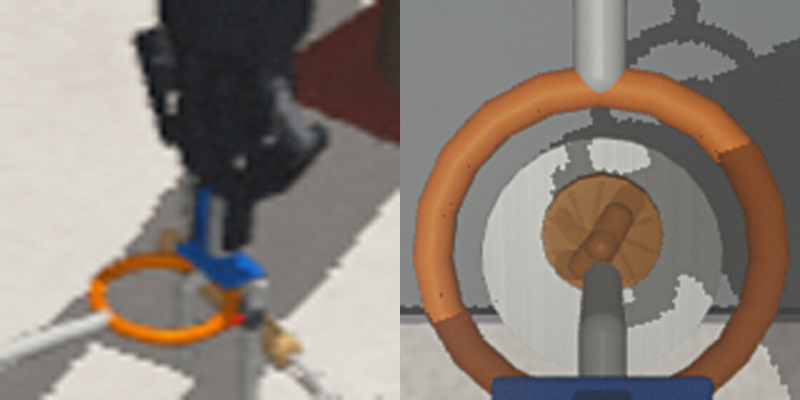

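The rim is seated inside the hook, just above the red gate at crop (238,318), with the nose inside the ring. I'll release and withdraw upward.

```bash
python3 -m handwheel '[{"jaw":0.8,"dp":[0,0,0],"turn":0},{"jaw":0.7,"dp":[0,0,0],"turn":0},{"jaw":0.5,"dp":[0,0,0],"turn":0},{"jaw":0.4,"dp":[0,0,0],"turn":0},{"jaw":0.4,"dp":[0,0,0],"turn":0}]'; python3 -m handwheel '[{"jaw":0.4,"dp":[0,0,-8],"turn":0},{"jaw":0.4,"dp":[0,0,-15],"turn":0},{"jaw":0.4,"dp":[0,0,-25],"turn":0},{"jaw":0.4,"dp":[0,0,-30],"turn":0},{"jaw":0.4,"dp":[0,0,-30],"turn":0}]'; python3 -m handwheel '[{"jaw":0.4,"dp":[-20,0,-10],"turn":0},{"jaw":0.4,"dp":[-30,0,0],"turn":0},{"jaw":0.4,"dp":[-20,0,0],"turn":0},{"jaw":0.4,"dp":[0,0,0],"turn":0},{"jaw":0.4,"dp":[0,0,0],"turn":0}]'
python3 - <<'E'
from h import *
from cell import *
a=capture("scene")[:,:,::-1]; b=capture("wrist")[:,:,::-1]
f=lambda im,x,y,w,h:cv2.resize(im[y:y+h,x:x+w],(400,400),interpolation=cv2.INTER_CUBIC)
import time
for i in range(20): a2=capture("scene")[:,:,::-1]
g=[cv2.cvtColor(x,cv2.COLOR_BGR2GRAY).astype(int)[150:240,320:400] for x in(a,a2)]
print("changed px",(abs(g[0]-g[1])>25).sum())
cv2.imwrite("pics/m6.png",np.hstack([f(a2,320,150,85,85),cv2.resize(b,(400,250))[:,:].copy() if 0 else f(b,120,0,400,400)]))
E
```

```text
time_s: 17.1
tcp_pos: [0.5443, 0.1625, 0.2103]
orientation: [3.106, -0.47, 0.0]
contact_force: [0.4, -1.0, -0.3]
opening: 0.0514
grip_force: 0.0
time_s: 17.6
tcp_pos: [0.5443, 0.1626, 0.3209]
orientation: [-3.106, 0.47, -0.002]
contact_force: [0.4, -0.3, 0.1]
opening: 0.0514
grip_force: 0.0
time_s: 18.1
tcp_pos: [0.4779, 0.1834, 0.3298]
orientation: [-3.106, 0.469, -0.004]
contact_force: [0.2, -0.0, -0.0]
opening: 0.0512
grip_force: 0.0
changed px 19
```

View pics/m6.png

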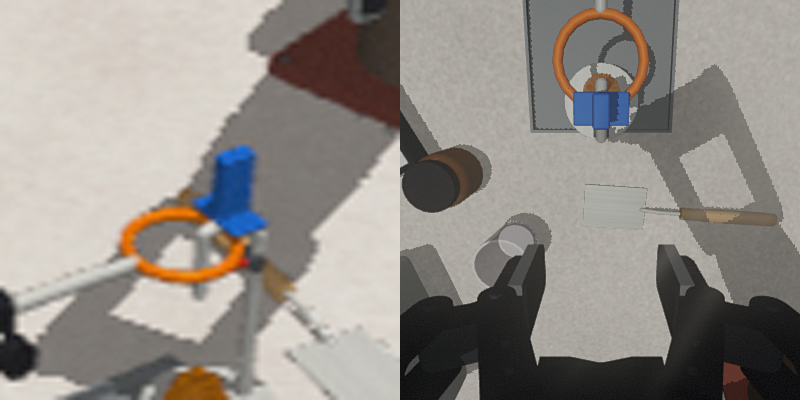

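The carrier hangs upright from the near rim by its hook, with the gate below the rim and the gripper clear. I'll let any swing settle, then check it.

```bash
for i in 1 2 3 4 5 6; do python3 -m handwheel '[{"jaw":0.4,"dp":[0,0,0],"turn":0},{"jaw":0.4,"dp":[0,0,0],"turn":0},{"jaw":0.4,"dp":[0,0,0],"turn":0},{"jaw":0.4,"dp":[0,0,0],"turn":0},{"jaw":0.4,"dp":[0,0,0],"turn":0}]' | head -1; done
python3 - <<'E'
from h import *
from cell import *
L=[capture("scene").astype(int)[150:250,320:400] for _ in range(12)]
print([int((abs(x-L[0]).max(2)>25).sum()) for x in L])
b=capture("scene")[:,:,::-1]
tab=box(0,0,.178,.024,.012,.042)
I=cv2.cvtColor(np.ascontiguousarray(b),cv2.COLOR_BGR2HSV).astype(int)[175:205,355:385]
m=(I[...,0]>=100)&(I[...,0]<=130)&(I[...,1]>90); g=np.argwhere(m); print("blue centre",g.mean(0)+[175,355])
E
```

```text
time_s: 19.7
time_s: 20.2
time_s: 20.7
time_s: 21.2
time_s: 21.7
time_s: 22.2
[0, 0, 0, 0, 0, 0, 0, 0, 0, 0, 0, 0]
blue centre [190.68674699 369.0060241 ]
```

```bash
python3 -c "
from cell import *
print(sign_off())"
```

```text
the job is handed in; nothing more can be done
None
```

The amber-print carrier hangs upright and still from the orange ring's near rim by its hook, with the gate snapped shut as far as force and camera show; it was handed in at about 23 s, peak contact force read between moves was about 6 N, and no bystander was touched; no verdict was returned.

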